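# Load the UV disinfection station on the microscopy bench

### The job

Load the UV station: tip the tall blue slide case over the bed's raised front edge so that it lies flat on the bed alongside the hinge wall, and set every coverslip box on the free part of the bed, each resting on the bed itself. Only then lower the amber cover gently all the way onto its stop posts, and last press the green start button fully home; leave the jar, cup and dish near the boxes where they are.

Things in the scene. Friction and masses are not known exactly. Their poses are not given: they have to be found in the camera images.
- bed (a point): Centre of the top face of the station's bed, a flat aluminium plate 14 mm above the work surface, fixed. x points from its front edge roughly away from the robot, y to its left, z up. It reaches x -120..+120 mm, y -120..+115 mm. A black rubber lip 10 mm high runs along its right edge (y -120..-114 mm, x -80..+80 mm)
- bed_edge (a point): Point on the bed's front edge (bed x -120 mm), 60 mm left of the bed's centre line, straight before the place of the slide case. The edge is a square 14 mm step up from the work surface and is the stop over which the case is tipped
- wall_top (a point): Middle of the top of the white hinge wall along the bed's left side: 30 mm thick (bed y +115..+145 mm), 240 mm long, 88 mm high over the work surface
- post_near (a point): Top of the nearer of the two stop posts (10 mm diameter, 76 mm above the bed) at bed x -113, y -78 mm
- post_far (a point): Top of the farther stop post, at bed x +113, y -78 mm
- case_mid (a point): Centre of the blue slide case: rigid block 64 mm (its x) by 80 mm (its y) by 150 mm (its z, upright at the start), about 0.45 kg, white band 112 mm up. It stands on the work surface 10 to 50 mm short of the bed's front edge, turned up to 0.15 rad from the bed's x. Tipped over the edge it lies along the bed's x, some 15 to 35 mm of its foot overhanging
- box1_mid (a point): Centre of a coverslip box: white with a green band, 50 mm (its x) by 34 mm (its y) by 28 mm high (its z), about 60 g, lying on the work surface to the right of the station. Absent (None) in some starts
- box2_mid (a point): Centre of a coverslip box: white with a red band, 50 mm (its x) by 34 mm (its y) by 28 mm high (its z), about 60 g, lying on the work surface to the right of the station. Absent (None) in some starts
- box3_mid (a point): Centre of a coverslip box: white with a orange band, 50 mm (its x) by 34 mm (its y) by 28 mm high (its z), about 60 g, lying on the work surface to the right of the station. Absent (None) in some starts
- box4_mid (a point): Centre of a coverslip box: white with a blue band, 50 mm (its x) by 34 mm (its y) by 28 mm high (its z), about 60 g, lying on the work surface to the right of the station. Absent (None) in some starts
- cover (a joint): Angle of the amber cover in rad: 0 = down level on its stop posts, about 1.57 = standing straight up, 1.75 = fully open. Its hinge axis runs along the bed's x. The hinge is stiff: the cover stays at any angle, and takes 3 to 6 N at its bar to move. A plate 220 mm (along x) by 205 by 22 mm, 0.4 kg; when down its underside is 76 mm above the bed
- cover_bar (a point): Middle of the cover's black handle bar, a round bar of 12 mm diameter and 100 mm length parallel to the hinge, 240 mm from the hinge axis, with 29 mm clear between it and the cover's edge, so that it can be pinched from above at any angle of the cover
- cover_hinge (a point): Point on the cover's hinge axis level with the middle of the bar: 130 mm left of the bed's centre, 101 mm above the work surface (87 mm above the bed)
- start (a joint): Travel of the green start button in m: 0 = out, 0.006 = fully pressed (about 4 N). It springs back
- start_top (a point): Centre of the top face of the green start button, 28 mm in diameter, pressed straight down; it sits on a white console 30 mm high (70 x 66 mm) that joins the bed's right edge at the front
- jar: Bystander: amber jar, 48 mm diameter, 65 mm high; origin under its centre
- cup: Bystander: clear specimen cup, 60 mm diameter, 60 mm high; origin under its centre
- dish: Bystander: clear culture dish, 90 mm diameter, 14 mm high; origin under its centre
There are look-alikes about, which are no part of the job. Of the things that look like the part that bears case_mid, take the one that is farthest to the robot's left at the start. What is shaped like the part that bears box2_mid but black is not meant.

How it is judged (in metres and radians):
On the way, in this order (a step that is already met when the one before it is completed fails the run):
1. the slide case lies flat on the bed along the hinge wall and every coverslip box rests on the bed, with the cover still up (x of case_mid in the frame of bed between -0.105 and 0.045 m and y of case_mid in the frame of bed between -0.01 and 0.085 m and z of case_mid in the frame of bed between 0.024 and 0.04 m and angle between case_mid's own z axis and vertical between 1.45 and 1.69 rad and angle between the z axis of case_mid and the x axis of bed, either way round below 0.3 rad and x of box1_mid in the frame of bed between -0.118 and 0.118 m and y of box1_mid in the frame of bed between -0.112 and 0.11 m and z of box1_mid in the frame of bed between 0.007 and 0.031 m and x of box2_mid in the frame of bed between -0.118 and 0.118 m and y of box2_mid in the frame of bed between -0.112 and 0.11 m and z of box2_mid in the frame of bed between 0.007 and 0.031 m and x of box3_mid in the frame of bed between -0.118 and 0.118 m and y of box3_mid in the frame of bed between -0.112 and 0.11 m and z of box3_mid in the frame of bed between 0.007 and 0.031 m and x of box4_mid in the frame of bed between -0.118 and 0.118 m and y of box4_mid in the frame of bed between -0.112 and 0.11 m and z of box4_mid in the frame of bed between 0.007 and 0.031 m and value of joint cover above 0.8 rad), for 0.2 s.
2. the cover is down on its stop posts (value of joint cover below 0.03 rad), for 0.2 s.
3. the start button is pressed home with the cover down (value of joint cover below 0.03 rad and value of joint start above 0.0045 m), for 0.05 s.
At the end, for the whole second after the job is handed in: Case flat on its side on the bed (centre x -105..+45, y -10..+85 mm from the bed's centre, within 0.3 rad of the bed's x); every box present on the bed, its centre over the bed and 7-31 mm above it; case at rest; cover within 0.03 rad of its stop; button out (x of case_mid in the frame of bed between -0.105 and 0.045 m and y of case_mid in the frame of bed between -0.01 and 0.085 m and z of case_mid in the frame of bed between 0.024 and 0.04 m and angle between case_mid's own z axis and vertical between 1.45 and 1.69 rad and angle between the z axis of case_mid and the x axis of bed, either way round below 0.3 rad and x of box1_mid in the frame of bed between -0.118 and 0.118 m and y of box1_mid in the frame of bed between -0.112 and 0.11 m and z of box1_mid in the frame of bed between 0.007 and 0.031 m and x of box2_mid in the frame of bed between -0.118 and 0.118 m and y of box2_mid in the frame of bed between -0.112 and 0.11 m and z of box2_mid in the frame of bed between 0.007 and 0.031 m and x of box3_mid in the frame of bed between -0.118 and 0.118 m and y of box3_mid in the frame of bed between -0.112 and 0.11 m and z of box3_mid in the frame of bed between 0.007 and 0.031 m and x of box4_mid in the frame of bed between -0.118 and 0.118 m and y of box4_mid in the frame of bed between -0.112 and 0.11 m and z of box4_mid in the frame of bed between 0.007 and 0.031 m and linear speed of slide_case below 0.02 m/s and value of joint cover below 0.03 rad and value of joint start below 0.002 m); the robot touches nothing.
It fails at once if the cover slams: it comes down the last 0.15 rad faster than 1 rad/s (value of joint cover below 0.15 rad and velocity of joint cover below -1 rad/s).
It fails at once if a bystander (jar, cup, dish) is moved more than 40 mm (distance of any of jar, cup, dish from where it was at the start of the episode above 0.04 m).
It fails at once if the start button is pressed before the cover is down (value of joint start above 0.0045 m and value of joint cover above 0.1 rad).
Of box1, box2, box3, box4 only 2 to 4 are there at a start; the rules pass over those that are not, and their reading is None.
At some moment in a run one of box1, box2, box3, box4 may be knocked a few centimetres aside while the robot is not near it.
Once in a run the grip may slacken for a moment while it holds something.
It also fails if it takes over 210 s, if anything falls off the work surface, if the arm or the gripper's body presses on something with over 40 N, if the wrist force passes 120 N, or if a joint passes its speed limit or range.

### The arm

A 6-joint arm with a two-finger parallel gripper is mounted at the origin on the work surface. World frame = base frame: x ahead of the robot, y to its left, z up, the work surface at z = 0. Lengths are in mm, angles in rad, forces in N, time in s.
With the tool pointing down it reaches from about 300 to 750 mm from the base axis. Payload 8.5 kg.
Tool frame: the origin (TCP) lies on the front face of the gripper's body, between the roots of the fingers; the fingertips stand 73 mm ahead of it and the grasp point (between the pads) lies 54 mm ahead of it; z points along the fingers, y is the line along which they close (so a half turn about z gives the same grasp; the last joint's range is limited). The gripper opens to 85 mm and grips with 20 to 120 N. Pads are 22 mm wide; open, the fingers measure 114 mm over their backs; the gripper's body (76 mm by 85 mm) begins 54 mm behind the grasp point. The pads swing forward as they close: fully open they stand 13 mm farther back than shut.
Start: joints at [-1.411, 0.381, 1.297, -0, 1.464, -0.215], TCP at [201.341, -511.804, 303.922] pointing down, gripper open.
Joint ranges: [-3.11, 3.11], [-0.89, 2.33], [0.22, 2.48], [-1.42, 4.56], [0.17, 2.85], [-2.88, 2.88]. Speed limits (rad/s): [2.39, 2.39, 3.14, 3.14, 3.14, 3.14].

### API

Orientations are given as [roll, pitch, yaw] about the fixed x, y, z axes, in that order (R = Rz(yaw) Ry(pitch) Rx(roll)).
In Python, from bench import get_state, cams, workorder gives the robot as it stands.
- The arm moves only by the shell command python3 -m pendant 'ROWS' [FORCE]. ROWS is text: rows parted by semicolons, each of 5 numbers parted by spaces: the gripper command: -1 is shut, 1 is fully open, values between are in proportion, then the shift along the tool's x, y, z scaled (see below), then the turn about the tool's z scaled (see below). A call has 1 to 20 rows; each row shifts and turns the commanded pose from where the row before left it, along the tool's axes as they then stand; what a row does not reach is not made up. The controller multiplies each number of a shift by 2 cm and each number of a turn by 8 degrees. A row lasts 1/10 s, in which the tool goes at most 50 mm and 8.59 degrees, less where a joint would pass 70% of its speed; a pose out of reach is approached as far as the arm can. A call with a number of a shift or a turn outside -1 to 1 is refused whole. A call with a gripper value outside its range is refused whole. The fingers move at their own pace and stop on an object; FORCE is the grip in N (left out, the last holds). Time passes only in rows, so rows that do not move let the fingers close. It gives the time, the measured TCP pose, the force, the opening and the grip force at its end, in the units of the state.
- get_state(): the state, without advancing time (a new reading comes with each control period).
- cams.read_camera(name): name is "scene" or "top"; returns a dict with "pixels" (480x640x3 uint8, red, green, blue), "range_z" (480x640 float32, mm along the optical axis (not along the pixel's ray), 0 where there is no reading), "fx", "fy", "cx", "cy" (pixels), "pose" (4x4, takes a point from camera to world coordinates). Camera axes: x right, y down, z forward; pixel columns grow to the right and rows downward; lengths in mm; the calibration is good to about 2 mm. A picture is of the moment at which its call begins.
- workorder.job_done(): hands the job in; it is judged then, once.
Trained networks look in a picture, given as the dict that the camera call returned (one of the last four; its "shot" number tells which), for a name from the list of things; names that differ only in an ending like _2 or _b are one class to them, and where a whole thing is asked for, a point or a joint stands for the part that bears it (a point fixed in the world has none). Each returns a list of dicts, best first, with "conf" (0 to 1); they miss things now and then, are a little off and sometimes report something else, mostly with a low value. They report only what shows in the picture. A call takes as long as a camera call. They do not tell look-alikes from the thing itself.
- cams.outline_of(target, picture): "region" (480x640 bool, what is visible of it) and "bbox" ([left, top, right, bottom] in pixels, round what is visible of it).
The state is a dict: "clock": time; "qpos": joint angles; "qd": joint speeds; "effort": joint torques, N m; "ee_pos": TCP position; "eef_rot": TCP orientation; "contact_force": force on the tool from outside, world axes, zero at the start; "ft_torque": the same for the moment, N m; "opening": opening from 0.0 (shut) to 1.0 (fully open); "grasp_force": force on a finger pad.
Only numpy, scipy, OpenCV 4.12 (cv2) and the standard library are available. Lean on these libraries where they do the work, as an engineer would, in place of code of your own. Each camera call takes 0.05 s, during which the arm holds its last target. There are 200 camera calls.

## Working session

There is one attempt and no reset: what is moved stays moved. The work goes in short steps, Python scripts to look and compute and a shell command to move; the robot and the scene stay as the last step left them, time stands still between calls to the robot, and variables do not carry over. Pictures are saved under pics/ and viewed, at most 14 in all, crops included, and the job is handed in when it is done.

```bash
ls; mkdir -p pics; cat > h.py <<'E'
import numpy as np, cv2
from bench import get_state, cams, workorder
def shot(n,save=None):
    p=cams.read_camera(n)
    if save: cv2.imwrite('pics/'+save,p["pixels"][:,:,::-1])
    return p
def cloud(p):
    z=p["range_z"]; v,u=np.mgrid[0:480,0:640]
    c=np.stack([(u-p["cx"])/p["fx"]*z,(v-p["cy"])/p["fy"]*z,z],-1)
    T=np.array(p["pose"]); w=c@T[:3,:3].T+T[:3,3]; w[z<=0]=np.nan
    return w
def proj(p,w):
    T=np.linalg.inv(np.array(p["pose"])); c=T[:3,:3]@np.array(w)+T[:3,3]
    return c[0]/c[2]*p["fx"]+p["cx"],c[1]/c[2]*p["fy"]+p["cy"]
E
python3 - <<'E'
from h import *
print(get_state())
for n in ("scene","top"):
    p=shot(n,n+"0.png"); print(n,np.array(p["pose"]).round(2).tolist(),p["fx"])
    w=cloud(p)
    for t in ["case_mid","box1_mid","box2_mid","box3_mid","box4_mid","cover","cover_bar","start","jar","cup","dish"]:
        try:
            for d in cams.outline_of(t,p)[:4]:
                q=w[d["region"]]; q=q[~np.isnan(q[:,0])]
                print(n,t,round(d["conf"],2),d["bbox"],np.median(q,0).round(),q.min(0).round(),q.max(0).round())
        except Exception as e: print(t,e)
E
```

```text
pics
{'clock': 0.0, 'qpos': array([-1.41129796e+00,  3.81203526e-01,  1.29824911e+00, -2.35615071e-05,
        1.46359948e+00, -2.15291913e-01]), 'qd': array([ 5.06302121e-04,  5.33894759e-05,  1.21873526e-03, -9.30287979e-04,
       -1.29330232e-03, -1.20597375e-04]), 'effort': array([ 1.02635237e-03, -4.48460484e+01, -2.31281161e+01, -1.17710979e-04,
        4.70177358e-03,  6.29835043e-06]), 'ee_pos': array([ 201.31023138, -511.63477954,  303.31158932]), 'eef_rot': array([-3.14016188e+00, -2.88906893e-04,  3.74792606e-01]), 'contact_force': array([-0.13329112, -0.65704019,  0.18518866]), 'ft_torque': array([ 0.01685227, -0.01299808, -0.02978853]), 'grasp_force': 0.0, 'opening': 1.0020883202907107}
scene [[0.75, 0.46, -0.47, 1039.98], [0.66, -0.51, 0.56, -741.35], [0.02, -0.73, -0.68, 865.16], [0.0, 0.0, 0.0, 1.0]] 487.7264483520251
scene case_mid 0.85 [346.8, 139.7, 386.0, 208.5] [454. 119.  99.] [337.  99.  -1.] [472. 375. 156.]
scene case_mid 0.66 [220.9, 177.0, 262.9, 250.5] [ 337. -198.  103.] [ 118. -227.   -3.] [348. -14. 156.]
scene case_mid 0.56 [276.3, 158.7, 313.2, 220.6
[... 2791 characters left out ...]
.]
top box4_mid 0.21 [160.4, 133.9, 332.8, 269.2] [604. 129.  18.] [ 473. -114.   -5.] [780. 329. 351.]
top cover_bar 0.94 [158.1, 134.7, 207.5, 252.8] [616. 186. 264.] [509. 171.  -2.] [810. 327. 351.]
top start 0.63 [312.4, 242.7, 328.3, 260.8] [509. -83.  51.] [494. -99.  37.] [527. -67.  58.]
top jar 0.89 [347.1, 170.5, 365.3, 195.3] [ 676. -181.   64.] [ 659. -205.    9.] [ 702. -158.   72.]
top cup 0.67 [156.5, 134.8, 332.0, 265.2] [604. 129.  18.] [ 471. -114.   -6.] [829. 331. 351.]
top cup 0.56 [464.1, 223.7, 491.8, 250.7] [ 542. -474.   29.] [ 513. -514.   -4.] [ 574. -436.   64.]
top dish 0.81 [415.6, 314.4, 448.9, 352.1] [ 309. -353.   14.] [ 265. -395.   -2.] [ 352. -309.   21.]
```

```bash
python3 - <<'E'
import cv2
a=cv2.imread('pics/scene0.png'); cv2.imwrite('pics/sc1.png',cv2.resize(a[80:420,150:520],None,fx=1.75,fy=1.75,interpolation=cv2.INTER_CUBIC))
b=cv2.imread('pics/top0.png'); cv2.imwrite('pics/tc1.png',cv2.resize(b[120:380,140:510],None,fx=2.1,fy=2.1,interpolation=cv2.INTER_CUBIC))
E
```

```text
(no output)
```

View pics/sc1.png

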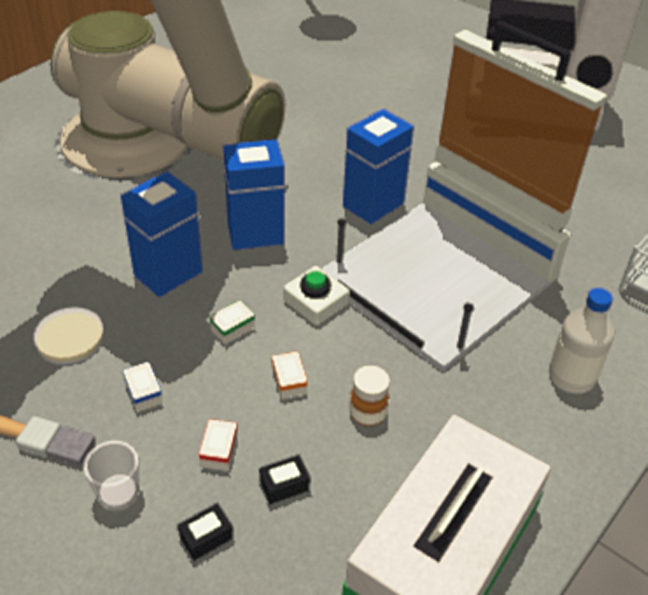

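View pics/tc1.png

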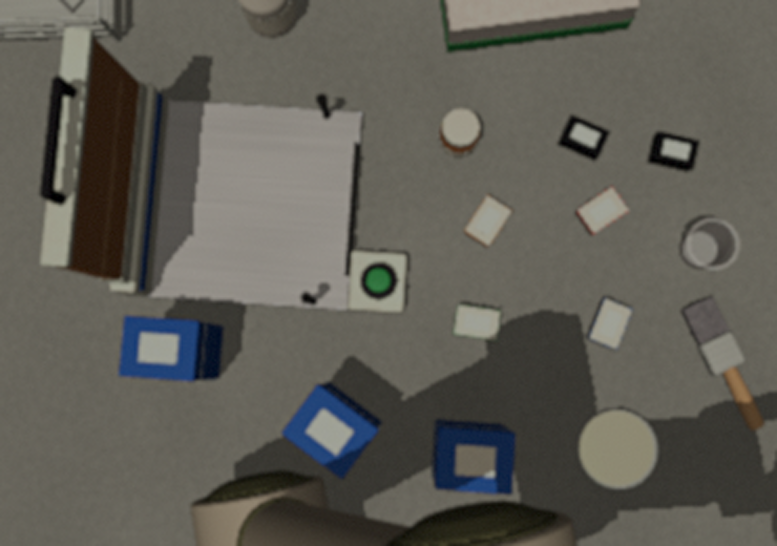

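The pictures show three blue cases, at scene pixels (366,174), (295,190) and (242,214). The one farthest to the robot's left (world y≈+135) is at (366,174), next to the bed and squared up to its front edge, so that is the one meant. The boxes are green (284,265), orange (318,292), red (276,334) and blue (230,300). The two black ones, at (312,353) and (267,383), are decoys. The enlarged crops confirm this.

```bash
cat >> h.py <<'E'
def rect(q):
    (c,s,a)=cv2.minAreaRect(q[:,:2].astype(np.float32)); 
    if s[0]<s[1]: s=s[::-1]; a+=90
    a=(a+90)%180-90   # long axis direction deg
    return np.round(c,1),np.round(s,1),round(a,1)
def top_rect(w,m,zlo,zhi):
    q=w[m]; q=q[(q[:,2]>zlo)&(q[:,2]<zhi)]
    c=np.median(q[:,:2],0); q=q[np.hypot(*(q[:,:2]-c).T)<75]
    return rect(q),len(q),q[:,2].mean().round(1)
E
python3 - <<'E'
from h import *
p=shot("top"); w=cloud(p)
for t,lo,hi in [("case_mid",144,157),("box1_mid",23,33),("box2_mid",23,33),("box3_mid",23,33),("box4_mid",23,33),("start",46,58),("jar",60,73),("cup",50,70),("dish",10,20)]:
    for d in cams.outline_of(t,p)[:3]:
        try: print(t,round(d["conf"],2),top_rect(w,d["region"],lo,hi),np.round(d["bbox"]))
        except Exception as e: print(t,e)
# bed
x,y,z=w[...,0],w[...,1],w[...,2]
m=(abs(z-14)<5)&(x>450)&(x<800)&(y>-140)&(y<200)
n,l,s,_=cv2.connectedComponentsWithStats(cv2.morphologyEx(m.astype(np.uint8),cv2.MORPH_OPEN,np.ones((3,3))))
k=1+s[1:,4].argmax(); q=w[l==k]; print("bed",rect(q),q[:,2].mean(),s[k])
# posts
m=(z>40)&(z<110)&(x>470)&(x<800)&(y>-130)&(y<60)
n,l,s,c=cv2.connectedComponentsWithStats(m.astype(np.uint8))
for k in range(1,n):
    if s[k,4]>4:
        q=w[l==k]; print(s[k],q.mean(0).round(),q.max(0).round())
# bar: cover top dark
m=(z>300)&(x>470)&(x<800)&(y>100)
q=w[m]; print("cover top",rect(q),np.percentile(q,[1,99],axis=0).round())
dark=m&(p["pixels"].sum(-1)<120); q=w[dark]; print("bar",rect(q),q.mean(0).round(),q.max(0).round(),len(q))
E
```

```text
case_mid 0.96 ((array([435.7, 147.4]), array([81.2, 63.6]), 84.2), 1043, np.float64(150.8)) [199. 270. 249. 298.]
case_mid 0.92 ((array([345.1, -30.9]), array([79.9, 64.1]), 52.1), 1078, np.float64(150.5)) [272. 301. 320. 347.]
case_mid 0.65 ((array([ 311.5, -180.9]), array([80.1, 63.9]), 84.0), 1103, np.float64(150.3)) [342. 318. 384. 356.]
box1_mid 0.56 ((array([ 458.3, -195.7]), array([50.4, 33.6]), 78.2), 261, np.float64(28.3)) [357. 264. 378. 282.]
box1_mid 0.48 ((array([0., 0.]), array([0., 0.]), 0.0), 0, np.float64(nan)) [158. 132. 211. 253.]
box2_mid 0.87 ((array([ 586.1, -347.4]), array([50.3, 34.2]), -58.0), 272, np.float64(28.2)) [414. 211. 437. 230.]
box2_mid 0.81 ((array([ 655.4, -436.8]), array([50.6, 34.5]), 74.2), 272, np.float64(27.9)) [449. 182. 470. 201.]
box2_mid 0.71 ((array([ 676.5, -331.2]), array([50.3, 36.9]), 64.3), 271, np.float64(28.1)) [401. 173. 430. 199.]
box3_mid 0.82 ((array([ 577.8, -212.9]), array([51. , 34.6]), -34.5), 272, np.float64(28.4)) [362. 212. 383. 239.]
box4_mid 0.72 ((array([ 453. , -350.6]), array([51. , 35.2]), -24.4), 291, np.float64(
[... 756 characters left out ...]
. 209. 255.]
dish 0.21 ((array([607.3,  64.5]), array([149. , 148.2]), -58.0), 2625, np.float64(14.8)) [157. 136. 333. 268.]
bed (array([608.8,  62.2]), array([240.6, 236.4]), -5.4) 14.542361316636775 [ 211  168  101   99 7807]
[290 164   6  10  44] [712. -25.  79.] [720. -19.  94.]
[311 244  18  18 223] [509. -83.  47.] [531. -62.  57.]
[283 258   7   7  33] [489.  -4.  83.] [496.   2.  94.]
cover top (array([620.8, 194.1]), array([222.6,  26.3]), -5.5) [[512. 174. 301.]
 [728. 213. 350.]]
bar (array([618.7, 192.7]), array([106.9,  10.1]), -5.5) [619. 192. 343.] [672. 201. 353.] 330
  return _methods._mean(a, axis=axis, dtype=dtype,
  ret = um.true_divide(
h.py:23: RuntimeWarning: Mean of empty slice.
  return rect(q),len(q),q[:,2].mean().round(1)
  ret = ret.dtype.type(ret / rcount)
```

```bash
cat > go.py <<'E'
# bed-frame state and units to target: go.py bx by ztip [yawdeg_in_world]
import sys; from h import *
A=np.radians(-5.4); C=np.array([609,64.7]); R=np.array([[np.cos(A),-np.sin(A)],[np.sin(A),np.cos(A)]])
s=get_state(); p=s["ee_pos"]; y=s["eef_rot"][2]; b=R.T@(p[:2]-C)
print("t%.1f tip bed %s z%.0f yaw %.1f F %s open %.2f grip %.1f"%(s["clock"],b.round(),p[2]-73,np.degrees(y),np.round(s["contact_force"],1),s["opening"],s["grasp_force"]))
if len(sys.argv)>3:
    bx,by,z=map(float,sys.argv[1:4]); yt=float(sys.argv[4]) if len(sys.argv)>4 else -5.4
    d=R@np.array([bx,by])+C-p[:2]
    dy=(yt-np.degrees(y)+90)%180-90
    for n,a in(("now",y),("after turn",np.radians(yt))):
        print(n,"x %.2f y %.2f z %.2f"%((d@[np.cos(a),np.sin(a)])/20,(d@[np.sin(a),-np.cos(a)])/20,(p[2]-73-z)/20),"turn %.2f"%(-dy/8),"world",(d+p[:2]).round())
E
python3 -m pendant '-1 0 0 0 1;-1 0 0 0 1;-1 0 0 0 1;-1 0 0 0 0.36'; python3 go.py -240 66 231
```

```text
clock: 2.1
ee_pos: [201.3, -511.8, 303.9]
eef_rot: [-3.142, 0.0, -0.099]
contact_force: [-0.3, 0.4, -0.8]
opening: 0.327
grasp_force: 0.0
t2.1 tip bed [-352. -612.] z231 yaw -5.7 F [-0.3  0.4 -0.8] open 0.33 grip 0.0
now x 5.42 y -33.94 z -0.00 turn -0.03 world [376. 153.]
after turn x 5.58 y -33.92 z -0.00 turn -0.03 world [376. 153.]
```

```bash
python3 -m pendant '-1 0.5 -1 0 0;-1 0.5 -1 0 0;-1 0.5 -1 0 0;-1 0.5 -1 0 0;-1 0.5 -1 0 0;-1 0.5 -1 0 0;-1 0.5 -1 0 0;-1 0.5 -1 0 0;-1 0.5 -1 0 0;-1 0.5 -1 0 0;-1 0.5 -1 0 0;-1 0 -1 0 0;-1 0 -1 0 0;-1 0 -1 0 0;-1 0 -1 0 0;-1 0 -1 0 0;-1 0 -1 0 0;-1 0 -1 0 0;-1 0 -1 0 0;-1 0 -1 0 0' >/dev/null; python3 -m pendant '-1 0 -1 0 0;-1 0 -1 0 0;-1 0 -1 0 0;-1 0 -1 0 0;-1 0 -1 0 0;-1 0 -1 0 0;-1 0 -1 0 0;-1 0 -1 0 0;-1 0 -1 0 0;-1 0 -1 0 0;-1 0 -1 0 0;-1 0 -1 0 0;-1 0 -1 0 0;-1 0 -0.9 0 0;-1 0 0 0 0';python3 go.py -240 66 115
```

```text
clock: 5.6
ee_pos: [374.2, 153.9, 303.9]
eef_rot: [-3.141, -0.0, -0.092]
contact_force: [0.1, -0.1, 0.3]
opening: 0.001
grasp_force: 0.0
t5.6 tip bed [-242.   67.] z231 yaw -5.3 F [ 0.1 -0.1  0.3] open 0.00 grip 0.0
now x 0.11 y 0.04 z 5.80 turn 0.02 world [376. 153.]
after turn x 0.11 y 0.04 z 5.80 turn 0.02 world [376. 153.]
```

Down, then a push at about 70 mm/s.

```bash
python3 -m pendant '-1 0 0 1 0;-1 0 0 1 0;-1 0 0 1 0;-1 0 0 1 0;-1 0 0 1 0;-1 0 0 0.8 0;-1 0.3 0 0 0;-1 0.3 0 0 0;-1 0.3 0 0 0;-1 0.3 0 0 0;-1 0.3 0 0 0;-1 0.3 0 0 0;-1 0.3 0 0 0;-1 0.3 0 0 0;-1 0.3 0 0 0;-1 0.3 0 0 0;-1 0 0 0 0'; python3 - <<'E'
from h import *
p=shot("scene","push.png"); w=cloud(p)
for d in cams.outline_of("case_mid",p)[:4]:
    q=w[d["region"]]; print(d["conf"],d["bbox"],np.nanmedian(q,0))
a=cv2.imread('pics/push.png')[80:260,250:520]; cv2.imwrite('pics/push_c.png',cv2.resize(a,None,fx=2.5,fy=2.5))
E
```

```text
clock: 7.3
ee_pos: [435.3, 147.0, 187.9]
eef_rot: [-3.142, -0.001, -0.095]
contact_force: [1.4, -0.1, 0.9]
opening: 0.003
grasp_force: 0.0
0.95 [346.5, 147.3, 404.3, 205.1] [485.76774303 107.78218515 115.48378937]
0.81 [220.8, 176.7, 264.7, 248.5] [ 337.29881234 -198.14177263  101.70766594]
0.79 [277.2, 158.6, 314.4, 221.4] [361.56043906 -48.25998086 104.51190304]
```

View pics/push_c.png

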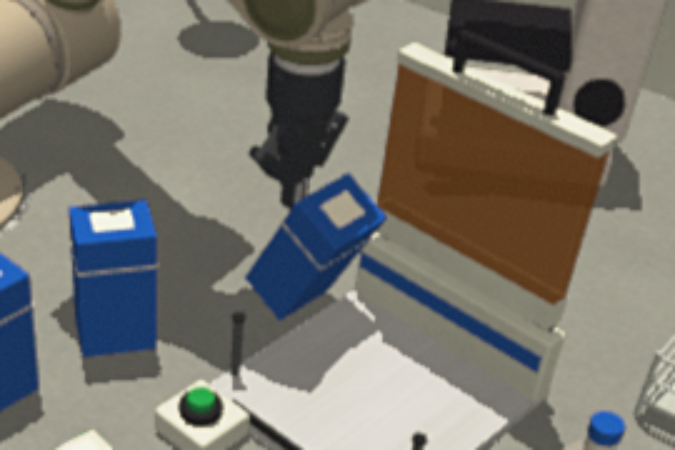

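The case is tilted about 25° over the edge and resting against the fingers, so I'll keep pushing.

```bash
python3 -m pendant '-1 0.3 0 0 0;-1 0.3 0 0 0;-1 0.3 0 0 0;-1 0.3 0 0 0;-1 0.3 0 0 0;-1 0.3 0 0 0;-1 0 0 0 0;-1 0 0 0 0;-1 0 0 0 0;-1 0 0 0 0;-1 0 0 0 0;-1 0 0 -0.5 0;-1 0 0 -1 0;-1 0 0 -1 0;-1 0 0 -1 0;-1 0 0 -1 0;-1 0 0 -1 0'; python3 - <<'E'
from h import *
import go
p=shot("top","tip.png"); w=cloud(p)
for d in cams.outline_of("case_mid",p)[:3]:
    q=w[d["region"]]; q=q[(q[:,2]>66)&(q[:,2]<90)]
    if len(q)>50:
        r=rect(q); print(d["conf"],r,q[:,2].mean(),"bed",go.R.T@(r[0]-go.C))
a=cv2.imread('pics/tip.png')[120:380,140:510]; cv2.imwrite('pics/tip_c.png',cv2.resize(a,None,fx=2,fy=2))
E
```

```text
clock: 9.1
ee_pos: [470.1, 143.8, 299.6]
eef_rot: [-3.141, -0.001, -0.094]
contact_force: [-0.3, -0.3, 0.1]
opening: -0.004
grasp_force: 0.0
t9.1 tip bed [-146.   66.] z227 yaw -5.4 F [-0.3 -0.3  0.1] open -0.00 grip 0.0
0.66 (array([544.7, 136.5]), array([150.1,  81. ]), -5.6) 78.65470711275393 bed [-70.77161122  65.43018451]
0.41 (array([610.6,  82.8]), array([238.2, 209. ]), -4.9) 80.42533671647534 bed [-0.11046133 18.17024486]
```

View pics/tip_c.png

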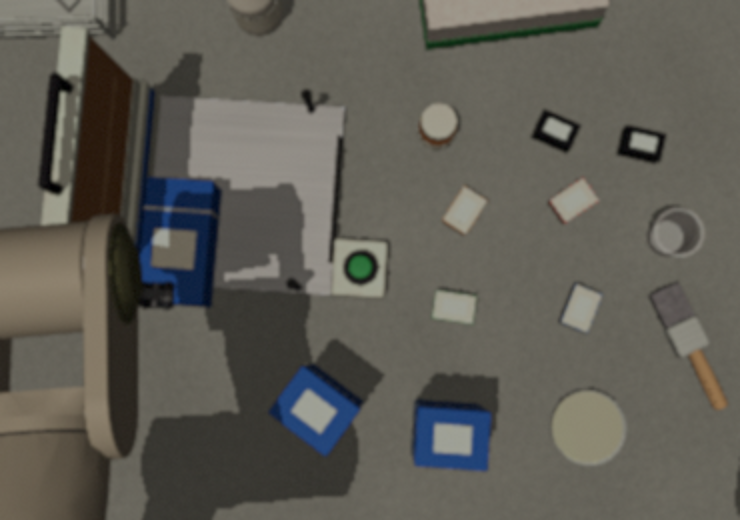

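The case lies flat at bed (-71, 65), aligned with the bed. Boxes next, starting with green.

```bash
cat > box.py <<'E'
# box.py N : measure box N, print units to reach above it
import sys; from h import *
import io,contextlib
N=sys.argv.pop(1); sys.argv=sys.argv[:1]
import go
p=shot("top"); w=cloud(p)
for d in cams.outline_of("box%s_mid"%N,p)[:3]:
    q=w[d["region"]]; q=q[(q[:,2]>22)&(q[:,2]<48)]
    if len(q)<80: continue
    c=np.median(q[:,:2],0); q=q[np.hypot(*(q[:,:2]-c).T)<40]; (c,s,a)=rect(q)
    rgb=p["pixels"][d["region"]].mean(0).round()
    print("conf %.2f"%d["conf"],c,s,a,"z %.1f"%q[:,2].mean(),"bed",(go.R.T@(c-go.C)).round(),"rgb",rgb)
    dd=c-go.p[:2]; y=go.y; yt=min([a-180,a,a+180],key=lambda v:abs(np.degrees(np.arctan2(c[1],c[0]))+90-v))
    print("   units x %.2f y %.2f turn %.2f (yaw %.0f)"%((dd@[np.cos(y),np.sin(y)])/20,(dd@[np.sin(y),-np.cos(y)])/20,-(yt-np.degrees(y))/8,yt))
E
python3 box.py 1
```

```text
t9.2 tip bed [-145.   66.] z228 yaw -5.4 F [ 0.1  1.  -0.1] open -0.01 grip 0.0
conf 0.65 [ 458.6 -194.8] [48.9 34.3] 80.0 z 28.4 bed [-125. -273.] rgb [148. 149. 135.]
   units x 0.99 y 16.92 turn -10.67 (yaw 80)
```

```bash
python3 -m pendant '0.6 0 1 0 0;0.6 0 1 0 0;0.6 0 1 0 0;0.6 0 1 0 0;0.6 0 1 0 0;0.6 0 1 0 0;0.6 0 1 0 0;0.6 0 1 0 0;0.6 0 1 0 0;0.6 0 1 0 0;0.6 0 1 0 0;0.6 0 1 0 0;0.6 0 1 0 0;0.6 0 1 0 0;0.6 0 1 0 0;0.6 0.5 1 0 0;0.6 0.5 0.9 0 0' >/dev/null; python3 -m pendant '0.6 0 0 0 -1;0.6 0 0 0 -1;0.6 0 0 0 -1;0.6 0 0 0 -1;0.6 0 0 0 -1;0.6 0 0 0 -1;0.6 0 0 0 -1;0.6 0 0 1 -1;0.6 0 0 1 -1;0.6 0 0 1 -1;0.6 0 0 1 -0.6;0.6 0 0 1 0;0.6 0 0 1 0;0.6 0 0 1 0;0.6 0 0 1 0;0.6 0 0 1 0' >/dev/null;python3 go.py -125 -273 1 80
```

```text
t12.6 tip bed [-126. -272.] z43 yaw 79.4 F [-0.1  0.2 -0.4] open 0.80 grip 0.0
now x -0.05 y 0.06 z 2.11 turn -0.08 world [ 459. -195.]
after turn x -0.05 y 0.06 z 2.11 turn -0.08 world [ 459. -195.]
```

```bash
python3 -m pendant '0.6 0 0 0.7 0;0.6 0 0 0.7 0;0.6 0 0 0.7 0;-1 0 0 0 0;-1 0 0 0 0;-1 0 0 0 0;-1 0 0 0 0;-1 0 0 0 0;-1 0 0 0 0;-1 0 0 0 0' 35; python3 -m pendant '-1 0 0 -0.5 0;-1 0 0 -1 0;-1 0 0 -1 0;-1 0 0 -1 0;-1 0 0 -1 0;-1 0 0 -1 0;-1 0 0 -1 0'; python3 go.py 65 40 120 84.6
```

```text
clock: 13.6
ee_pos: [458.4, -194.6, 76.2]
eef_rot: [3.141, 0.0, 1.386]
contact_force: [-0.5, 0.2, 2.7]
opening: 0.393
grasp_force: 36.0
clock: 14.3
ee_pos: [458.2, -194.4, 207.4]
eef_rot: [3.141, 0.0, 1.386]
contact_force: [0.5, -0.3, -0.8]
opening: 0.394
grasp_force: 35.7
t14.3 tip bed [-126. -272.] z134 yaw 79.4 F [ 0.5 -0.3 -0.8] open 0.39 grip 35.7
now x 16.41 y 8.08 z 0.72 turn -0.65 world [677.  98.]
after turn x 15.61 y 9.54 z 0.72 turn -0.65 world [677.  98.]
```

```bash
python3 -m pendant '-1 1 0.5 0 0;-1 1 0.5 0 0;-1 1 0.5 0 0;-1 1 0.5 0 0;-1 1 0.5 0 0;-1 1 0.5 0 0;-1 1 0.5 0 0;-1 1 0.5 0 0;-1 1 0.5 0 0;-1 1 0.5 0 0;-1 1 0.5 0 0;-1 1 0.5 0 0;-1 1 0.5 0 0;-1 1 0.5 0 0;-1 1 0.5 0 0;-1 1 0.5 0 0;-1 0.4 0.1 0 -0.6;-1 0 0 0 0' ; python3 go.py 65 40 19 84.6
```

```text
clock: 16.1
ee_pos: [678.0, 99.1, 206.2]
eef_rot: [-3.141, -0.0, 1.472]
contact_force: [0.0, -0.3, -0.2]
opening: 0.389
grasp_force: 35.7
t16.1 tip bed [65. 41.] z133 yaw 84.3 F [ 0.  -0.3 -0.2] open 0.39 grip 35.7
now x -0.03 y -0.02 z 5.71 turn -0.03 world [677.  98.]
after turn x -0.03 y -0.02 z 5.71 turn -0.03 world [677.  98.]
```

```bash
python3 -m pendant '-1 0 0 1 0;-1 0 0 1 0;-1 0 0 1 0;-1 0 0 1 0;-1 0 0 1 0;-1 0 0 0.4 0;-1 0 0 0.3 0;-1 0 0 0 0;0.2 0 0 0 0;0.2 0 0 0 0;0.2 0 0 0 0;0.2 0 0 0 0'; python3 -m pendant '0.2 0 0 -0.5 0;0.2 0 0 -1 0;0.2 0 0 -1 0;0.2 0 0 -1 0;0.2 0 0 -1 0;0.2 0 0 -1 0;0.2 0 0 -1 0;0.2 -1 0 0 0;0.2 -1 0 0 0;0.2 -1 0 0 0;0.2 -1 0 0 0'; python3 box.py 1; python3 box.py 3
```

```text
clock: 17.3
ee_pos: [678.1, 98.0, 92.4]
eef_rot: [3.141, -0.0, 1.469]
contact_force: [-0.5, -0.1, -0.2]
opening: 0.595
grasp_force: 0.0
clock: 18.4
ee_pos: [669.2, 16.0, 220.8]
eef_rot: [-3.139, 0.0, 1.468]
contact_force: [0.7, 0.2, -0.4]
opening: 0.601
grasp_force: 0.0
t18.4 tip bed [ 64. -43.] z148 yaw 84.1 F [ 0.7  0.2 -0.4] open 0.60 grip 0.0
t18.5 tip bed [ 65. -44.] z148 yaw 84.0 F [0.1 0.8 0.5] open 0.60 grip 0.0
conf 0.77 [ 577.6 -212.8] [50.9 34.5] -34.5 z 28.7 bed [  -5. -279.] rgb [148. 144. 130.]
   units x -11.79 y -3.36 turn -7.69 (yaw 146)
```

```bash
python3 -m pendant '0.6 -1 -0.3 0 0;0.6 -1 -0.3 0 0;0.6 -1 -0.3 0 0;0.6 -1 -0.3 0 0;0.6 -1 -0.3 0 0;0.6 -1 -0.3 0 0;0.6 -1 -0.3 0 0;0.6 -1 -0.3 0 0;0.6 -1 -0.3 0 0;0.6 -1 -0.3 0 0;0.6 -1 -0.3 0 0;0.6 -0.8 -0.1 0 0;0.6 0 0 0 -1;0.6 0 0 0 -1;0.6 0 0 0 -1;0.6 0 0 0 -1;0.6 0 0 0 -1;0.6 0 0 1 -1;0.6 0 0 1 -1;0.6 0 0 1 -0.7' >/dev/null;  python3 -m pendant '0.6 0 0 1 0;0.6 0 0 0 0' >/dev/null; python3 box.py 1;python3 go.py -5 -279 2 145.5
```

```text
t20.8 tip bed [  -5. -275.] z66 yaw 145.8 F [-0.4  0.1 -0.9] open 0.80 grip 0.0
conf 0.60 [678.   95.7] [49.8 33.9] 85.6 z 41.3 bed [66. 37.] rgb [139. 139. 125.]
   units x 4.41 y 15.41 turn 7.53 (yaw 86)
t20.9 tip bed [  -4. -276.] z69 yaw 145.8 F [-0.  -0.1 -0.4] open 0.80 grip 0.0
now x -0.05 y -0.15 z 3.36 turn 0.04 world [ 578. -213.]
after turn x -0.05 y -0.15 z 3.36 turn 0.04 world [ 578. -213.]
```

```bash
python3 -m pendant '0.6 0 -0.1 1 0;0.6 0 0 1 0;0.6 0 0 1 0;0.6 0 0 0.4 0;-1 0 0 0 0;-1 0 0 0 0;-1 0 0 0 0;-1 0 0 0 0;-1 0 0 0 0;-1 0 0 0 0;-1 0 0 0 0;-1 0 0 -0.5 0;-1 0 0 -1 0;-1 0 0 -1 0;-1 0 0 -1 0;-1 0 0 -1 0;-1 0 0 -1 0;-1 0 0 -1 0' 35; python3 go.py 65 -30 120 174.6
```

```text
clock: 22.7
ee_pos: [577.0, -211.0, 205.5]
eef_rot: [3.142, 0.0, 2.545]
contact_force: [0.3, -0.6, -0.9]
opening: 0.391
grasp_force: 36.2
t22.7 tip bed [  -6. -277.] z133 yaw 145.8 F [ 0.3 -0.6 -0.9] open 0.39 grip 36.2
now x 2.86 y 12.55 z 0.63 turn -3.60 world [671.  29.]
after turn x -3.54 y 12.37 z 0.63 turn -3.60 world [671.  29.]
```

```bash
python3 -m pendant '-1 0.2 1 0 0;-1 0.2 1 0 0;-1 0.2 1 0 0;-1 0.2 1 0 0;-1 0.2 1 0 0;-1 0.2 1 0 0;-1 0.2 1 0 0;-1 0.2 1 0 0;-1 0.2 1 0 0;-1 0.2 1 0 0;-1 0.2 1 0 0;-1 0.3 1 0 0;-1 0.4 0.6 0 0;-1 0 0 0 -1;-1 0 0 0 -1;-1 0 0 0 -1;-1 0 0 0 -0.6;-1 0 0 0 0'; python3 go.py 65 -30 19 174.6
```

```text
clock: 24.5
ee_pos: [670.6, 29.8, 204.3]
eef_rot: [-3.142, -0.0, 3.048]
contact_force: [0.1, 0.2, -0.1]
opening: 0.392
grasp_force: 36.2
t24.5 tip bed [ 65. -29.] z131 yaw 174.6 F [ 0.1  0.2 -0.1] open 0.39 grip 36.2
now x -0.02 y -0.05 z 5.62 turn 0.00 world [671.  29.]
after turn x -0.02 y -0.05 z 5.62 turn 0.00 world [671.  29.]
```

```bash
python3 -m pendant '-1 0 0.2 1 0;-1 0 0 1 0;-1 0 0 1 0;-1 0 0 1 0;-1 0 0 1 0;-1 0 0 0.4 0;-1 0 0 0.2 0;-1 0 0 0 0;0.05 0 0 0 0;0.05 0 0 0 0;0.05 0 0 0 0;0.05 0 0 0 0;0.05 0 0 -0.5 0;0.05 0 0 -1 0;0.05 0 0 -1 0;0.05 0 0 -1 0;0.05 0 0 -1 0;0.05 0 0 -1 0;0.05 0 0 -1 0'; python3 box.py 2
```

```text
clock: 26.4
ee_pos: [671.2, 33.9, 223.7]
eef_rot: [3.142, 0.001, 3.047]
contact_force: [0.1, -0.1, -0.3]
opening: 0.522
grasp_force: 0.0
t26.4 tip bed [ 65. -25.] z151 yaw 174.6 F [ 0.1 -0.1 -0.3] open 0.52 grip 0.0
conf 0.75 [ 586.5 -348.2] [52.3 34.2] -57.7 z 28.2 bed [  16. -413.] rgb [145. 141. 128.]
   units x 2.42 y -19.42 turn 6.54 (yaw 122)
conf 0.69 [ 676.2 -331. ] [50.7 35.5] 65.1 z 28.0 bed [ 104. -388.] rgb [68. 68. 63.]
   units x -1.97 y -18.14 turn 13.69 (yaw 65)
conf 0.69 [ 654.6 -437. ] [51.5 34.3] 75.1 z 27.9 bed [  93. -495.] rgb [65. 65. 61.]
   units x -1.39 y -23.52 turn 12.44 (yaw 75)
```

```bash
python3 -m pendant '0.6 0.1 -1 0 0;0.6 0.1 -1 0 0;0.6 0.1 -1 0 0;0.6 0.1 -1 0 0;0.6 0.1 -1 0 0;0.6 0.1 -1 0 0;0.6 0.1 -1 0 0;0.6 0.1 -1 0 0;0.6 0.1 -1 0 0;0.6 0.1 -1 0 0;0.6 0.1 -1 0 0;0.6 0.1 -1 0 0;0.6 0.1 -1 0 0;0.6 0.1 -1 0 0;0.6 0.1 -1 0 0;0.6 0.1 -1 0 0;0.6 0.2 -1 0 0;0.6 0.2 -1 0 0;0.6 0.2 -1 0 0;0.6 0.2 -0.4 0 0' >/dev/null;  python3 -m pendant '0.6 0 0 0 1;0.6 0 0 0 1;0.6 0 0 0 1;0.6 0 0 1 1;0.6 0 0 1 1;0.6 0 0 1 1;0.6 0 0 1 0.6;0.6 0 0 0 0' >/dev/null; python3 box.py 3;python3 go.py 16 -413 2 122.3
```

```text
t29.3 tip bed [  16. -412.] z66 yaw 121.8 F [ 0.1  0.5 -0.2] open 0.80 grip 0.0
conf 0.52 [674.5  36.7] [51.6 35.1] -5.9 z 42.8 bed [ 68. -22.] rgb [149. 146. 133.]
   units x 13.99 y 13.87 turn -6.54 (yaw 174)
t29.4 tip bed [  17. -413.] z69 yaw 121.9 F [-0.6  0.1  0.4] open 0.80 grip 0.0
now x 0.03 y -0.04 z 3.37 turn -0.04 world [ 586. -348.]
after turn x 0.03 y -0.04 z 3.37 turn -0.04 world [ 586. -348.]
```

```bash
python3 -m pendant '0.6 0 0 1 0;0.6 0 0 1 0;0.6 0 0 1 0;0.6 0 0 0.4 0;-1 0 0 0 0;-1 0 0 0 0;-1 0 0 0 0;-1 0 0 0 0;-1 0 0 0 0;-1 0 0 0 0;-1 0 0 0 0;-1 0 0 -0.5 0;-1 0 0 -1 0;-1 0 0 -1 0;-1 0 0 -1 0;-1 0 0 -1 0;-1 0 0 -1 0;-1 0 0 -1 0' 35; python3 go.py 0 -30 120 174.6
```

```text
clock: 31.2
ee_pos: [586.8, -347.8, 205.5]
eef_rot: [3.141, 0.0, 2.126]
contact_force: [1.1, 0.4, -0.6]
opening: 0.388
grasp_force: 36.2
t31.2 tip bed [  17. -413.] z132 yaw 121.8 F [ 1.1  0.4 -0.6] open 0.39 grip 36.2
now x 15.75 y 10.90 z 0.62 turn -6.60 world [606.  35.]
after turn x 0.84 y 19.14 z 0.62 turn -6.60 world [606.  35.]
```

```bash
python3 -m pendant '-1 1 0.7 0 0;-1 1 0.7 0 0;-1 1 0.7 0 0;-1 1 0.7 0 0;-1 1 0.7 0 0;-1 1 0.7 0 0;-1 1 0.7 0 0;-1 1 0.7 0 0;-1 1 0.7 0 0;-1 1 0.7 0 0;-1 1 0.7 0 0;-1 1 0.7 0 0;-1 1 0.7 0 0;-1 1 0.7 0 0;-1 1 0.7 0 0;-1 0.7 0.4 0 0' >/dev/null; python3 -m pendant '-1 0 0 0 -1;-1 0 0 0 -1;-1 0 0 0 -1;-1 0 0 0 -1;-1 0 0 0 -1;-1 0 0 0 -1;-1 0 0 0 -0.6;-1 0 0 0 0';python3 go.py 0 -30 19 174.6
```

```text
clock: 33.6
ee_pos: [606.7, 33.7, 204.3]
eef_rot: [-3.142, 0.0, 3.048]
contact_force: [0.4, -0.3, -0.7]
opening: 0.392
grasp_force: 36.2
t33.6 tip bed [  1. -31.] z131 yaw 174.6 F [ 0.4 -0.3 -0.7] open 0.39 grip 36.2
now x 0.03 y 0.06 z 5.61 turn 0.00 world [606.  35.]
after turn x 0.03 y 0.06 z 5.61 turn 0.00 world [606.  35.]
```

```bash
python3 -m pendant '-1 0 0 1 0;-1 0 0 1 0;-1 0 0 1 0;-1 0 0 1 0;-1 0 0 1 0;-1 0 0 0.4 0;-1 0 0 0.2 0;-1 0 0 0 0;0.05 0 0 0 0;0.05 0 0 0 0;0.05 0 0 0 0;0.05 0 0 0 0;0.05 0 0 -0.5 0;0.05 0 0 -1 0;0.05 0 0 -1 0;0.05 0 0 -1 0;0.05 0 0 -1 0;0.05 0 0 -1 0;0.05 0 0 -1 0'; python3 box.py 4
```

```text
clock: 35.5
ee_pos: [606.5, 34.1, 223.4]
eef_rot: [3.141, 0.0, 3.047]
contact_force: [0.1, -0.2, -0.3]
opening: 0.525
grasp_force: 0.0
t35.5 tip bed [  0. -31.] z150 yaw 174.6 F [ 0.1 -0.2 -0.3] open 0.53 grip 0.0
conf 0.79 [ 461.1 -375.9] [50.4 35. ] -23.3 z 28.0 bed [-106. -453.] rgb [140. 139. 128.]
   units x 5.31 y -21.09 turn 24.74 (yaw -23)
conf 0.62 [513.  -75.9] [70.2 64.6] -1.6 z 33.5 bed [ -82. -149.] rgb [80. 76. 67.]
   units x 4.14 y -5.92 turn 22.03 (yaw -2)
conf 0.49 [ 540.  -465.6] [48.2 48. ] 14.7 z 34.4 bed [ -19. -534.] rgb [105. 102.  95.]
   units x 0.96 y -25.19 turn 19.99 (yaw 15)
```

The blue box was knocked to (461,-376), and I'll use that new position. I can grasp it at yaw 157, which needs only a small turn.

```bash
python3 -m pendant '0.6 0.25 -1 0 0;0.6 0.25 -1 0 0;0.6 0.25 -1 0 0;0.6 0.25 -1 0 0;0.6 0.25 -1 0 0;0.6 0.25 -1 0 0;0.6 0.25 -1 0 0;0.6 0.25 -1 0 0;0.6 0.25 -1 0 0;0.6 0.25 -1 0 0;0.6 0.25 -1 0 0;0.6 0.25 -1 0 0;0.6 0.25 -1 0 0;0.6 0.25 -1 0 0;0.6 0.25 -1 0 0;0.6 0.25 -1 0 0;0.6 0.25 -1 0 0;0.6 0.25 -1 0 0;0.6 0.25 -1 0 0;0.6 0.25 -1 0 0' >/dev/null;  python3 -m pendant '0.6 0.3 -1 0 0;0.6 0 -0.1 0 1;0.6 0 0 1 1;0.6 0 0 1 0.2;0.6 0 0 1 0;0.6 0 0 1 0;0.6 0 0 0 0' >/dev/null; python3 box.py 2;python3 go.py -106 -453 2 156.7
```

```text
t38.3 tip bed [-106. -452.] z66 yaw 157.0 F [0.4 0.8 1. ] open 0.80 grip 0.0
conf 0.83 [609.4  36.5] [50.5 34.6] -5.4 z 41.8 bed [  3. -28.] rgb [145. 139. 127.]
   units x 1.20 y 21.85 turn -2.20 (yaw 175)
conf 0.78 [ 676.4 -330.5] [49.4 34.9] 63.0 z 28.1 bed [ 104. -387.] rgb [70. 70. 65.]
   units x -9.05 y 6.27 turn 11.75 (yaw 63)
conf 0.63 [ 656.  -436.4] [50.4 35.2] 75.6 z 27.6 bed [  94. -494.] rgb [65. 65. 61.]
   units x -10.18 y 1.00 turn 10.17 (yaw 76)
t38.4 tip bed [-105. -453.] z69 yaw 157.0 F [-0.5  0.6 -0.2] open 0.81 grip 0.0
now x 0.03 y -0.02 z 3.35 turn 0.04 world [ 461. -376.]
after turn x 0.03 y -0.02 z 3.35 turn 0.04 world [ 461. -376.]
```

```bash
python3 -m pendant '0.6 0 0 1 0;0.6 0 0 1 0;0.6 0 0 1 0;0.6 0 0 0.4 0;-1 0 0 0 0;-1 0 0 0 0;-1 0 0 0 0;-1 0 0 0 0;-1 0 0 0 0;-1 0 0 0 0;-1 0 0 0 0;-1 0 0 -0.5 0;-1 0 0 -1 0;-1 0 0 -1 0;-1 0 0 -1 0;-1 0 0 -1 0;-1 0 0 -1 0;-1 0 0 -1 0' 35; python3 go.py -65 -32 120 174.6
```

```text
clock: 40.2
ee_pos: [461.3, -376.1, 205.5]
eef_rot: [-3.142, 0.0, 2.74]
contact_force: [0.3, -0.2, -0.2]
opening: 0.39
grasp_force: 35.8
t40.2 tip bed [-106. -453.] z132 yaw 157.0 F [ 0.3 -0.2 -0.2] open 0.39 grip 35.8
now x 4.43 y 20.66 z 0.62 turn -2.20 world [541.  39.]
after turn x -2.03 y 21.04 z 0.62 turn -2.20 world [541.  39.]
```

```bash
python3 -m pendant '-1 0.2 1 0 0;-1 0.2 1 0 0;-1 0.2 1 0 0;-1 0.2 1 0 0;-1 0.2 1 0 0;-1 0.2 1 0 0;-1 0.2 1 0 0;-1 0.2 1 0 0;-1 0.2 1 0 0;-1 0.2 1 0 0;-1 0.2 1 0 0;-1 0.2 1 0 0;-1 0.2 1 0 0;-1 0.2 1 0 0;-1 0.2 1 0 0;-1 0.2 1 0 0;-1 0.3 1 0 0;-1 0.3 1 0 0;-1 0.3 1 0 0;-1 0.3 1 0 0' >/dev/null; python3 -m pendant '-1 0 0.6 0 0;-1 0 0 0 -1;-1 0 0 0 -1;-1 0 0 0 -0.2;-1 0 0 0 0';python3 go.py -65 -32 19 174.6
```

```text
clock: 42.7
ee_pos: [541.3, 37.6, 203.6]
eef_rot: [3.142, -0.001, 3.045]
contact_force: [0.5, 0.4, -0.8]
opening: 0.394
grasp_force: 35.8
t42.7 tip bed [-65. -33.] z131 yaw 174.5 F [ 0.5  0.4 -0.8] open 0.39 grip 35.8
now x 0.01 y 0.07 z 5.58 turn -0.02 world [541.  39.]
after turn x 0.01 y 0.07 z 5.58 turn -0.02 world [541.  39.]
```

Lower and release, then rise to clear the view and stay clear of the upright cover.

```bash
python3 -m pendant '-1 0 0 1 0;-1 0 0 1 0;-1 0 0 1 0;-1 0 0 1 0;-1 0 0 1 0;-1 0 0 0.4 0;-1 0 0 0.2 0;-1 0 0 0 0;0.05 0 0 0 0;0.05 0 0 0 0;0.05 0 0 0 0;0.05 0 0 0 0;0.05 0 0 -0.5 0;0.05 0 0 -1 0;0.05 0 0 -1 0;0.05 0 0 -1 0;0.05 0 0 -1 0;0.05 0 0 -1 0;0.05 0 0 -1 0;0.05 0 0 -1 0' >/dev/null
python3 -m pendant '-0.2 1 0 -1 0;-0.2 1 0 -1 0;-0.2 1 0 -1 0;-0.2 1 0 -1 0;-0.2 1 0 -1 0;-0.2 1 0 -1 0;-0.2 1 0 -1 0;-0.2 1 0 -1 0;-0.2 0 0 -1 0;-0.2 0 0 -1 0;-0.2 0 0 0 0'
python3 - <<'E'
from h import *
import go
for n in ("scene","top"):
    p=shot(n,"chk_%s.png"%n); w=cloud(p)
    for t,lo,hi in [("case_mid",70,90),("box1_mid",34,50),("box2_mid",34,50),("box3_mid",34,50),("box4_mid",34,50)]:
        for d in cams.outline_of(t,p)[:3]:
            q=w[d["region"]]; q=q[(q[:,2]>lo)&(q[:,2]<hi)]
            if len(q)<60: continue
            r=rect(q); b=go.R.T@(r[0]-go.C); print(n,t,round(d["conf"],2),b.round(),r[1:],q[:,2].mean().round(1))
a=cv2.imread('pics/chk_scene.png')[60:330,230:530]; cv2.imwrite('pics/chk_c.png',cv2.resize(a,None,fx=2.2,fy=2.2))
E
python3 go.py 10 128 400
```

```text
clock: 45.8
ee_pos: [381.9, 52.4, 444.6]
eef_rot: [-3.141, 0.006, 3.047]
contact_force: [0.1, 0.4, -0.7]
opening: 0.402
grasp_force: 0.0
t45.8 tip bed [-225.  -34.] z372 yaw 174.6 F [ 0.1  0.4 -0.7] open 0.40 grip 0.0
scene case_mid 0.91 [-71.  69.] (array([151.3,  93.6]), -4.4) 78.7
scene case_mid 0.59 [-254. -288.] (array([96.6, 47.5]), 48.8) 80.2
scene case_mid 0.58 [-242. -144.] (array([94.6, 44.6]), 19.9) 80.0
scene box1_mid 0.71 [67. 37.] (array([52.2, 34.2]), 85.8) 42.1
scene box2_mid 0.6 [  3. -32.] (array([51.6, 36.5]), -2.9) 42.0
scene box3_mid 0.88 [ 66. -24.] (array([52. , 37.1]), -6.2) 42.3
scene box4_mid 0.87 [-65. -33.] (array([52., 38.]), -6.9) 42.1
top case_mid 0.77 [-70.  66.] (array([150.5,  80.5]), -4.0) 78.8
top box1_mid 0.56 [66. 39.] (array([49.8, 34.9]), 84.2) 42.5
top box2_mid 0.9 [  3. -28.] (array([51.1, 34.8]), -5.5) 42.4
top box2_mid 0.64 [ -0. -34.] (array([301.6, 234.8]), 84.2) 41.6
top box3_mid 0.54 [ 66. -22.] (array([49.4, 34.8]), -5.3) 42.7
top box4_mid 0.83 [-65. -31.] (array([50.8, 35. ]), -5.3) 42.7
t46.4 tip bed [-225.  -34.] z369 yaw 174.6 F [-0.2  0.  -0.5] open 0.40 grip 0.0
now x -11.73 y 8.08 z -1.56 turn -0.00 world [631. 191.]
after turn x 11.73 y -8.08 z -1.56 turn -0.00 world [631. 191.]
```

View pics/chk_c.png

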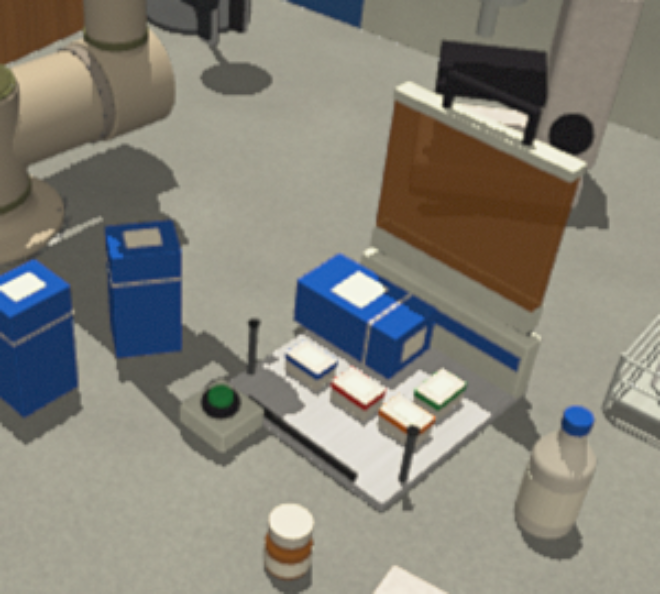

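All four boxes and the case are loaded on the bed. Next, the cover bar.

```bash
python3 -m pendant '-0.1 0 0 -0.8 0;-0.1 -1 0.7 0 0;-0.1 -1 0.7 0 0;-0.1 -1 0.7 0 0;-0.1 -1 0.7 0 0;-0.1 -1 0.7 0 0;-0.1 -1 0.7 0 0;-0.1 -1 0.7 0 0;-0.1 -1 0.7 0 0;-0.1 -1 0.7 0 0;-0.1 -1 0.7 0 0;-0.1 -1 0.7 0 0;-0.1 -0.1 0.4 0 0;-0.1 0 0 0 0;-0.1 0 0 0 0'; python3 go.py -2 128 322; python3 go.py -2 128 322 174.6; python3 - <<'E'
from h import *
p=shot("scene","bar.png"); a=cv2.imread('pics/bar.png')[30:230,350:550]; cv2.imwrite('pics/bar_c.png',cv2.resize(a,None,fx=3,fy=3))
E
```

```text
clock: 47.9
ee_pos: [617.9, 192.6, 458.2]
eef_rot: [-3.142, 0.0, 3.048]
contact_force: [0.0, -0.8, 0.3]
opening: 0.447
grasp_force: 0.0
t47.9 tip bed [ -3. 128.] z385 yaw 174.6 F [ 0.  -0.8  0.3] open 0.45 grip 0.0
now x -0.06 y -0.01 z 3.16 turn 0.00 world [619. 192.]
after turn x 0.06 y 0.01 z 3.16 turn 0.00 world [619. 192.]
t47.9 tip bed [ -3. 128.] z385 yaw 174.6 F [ 0.  -0.8  0.3] open 0.45 grip 0.0
now x -0.06 y -0.01 z 3.16 turn 0.00 world [619. 192.]
after turn x -0.06 y -0.01 z 3.16 turn 0.00 world [619. 192.]
```

View pics/bar_c.png

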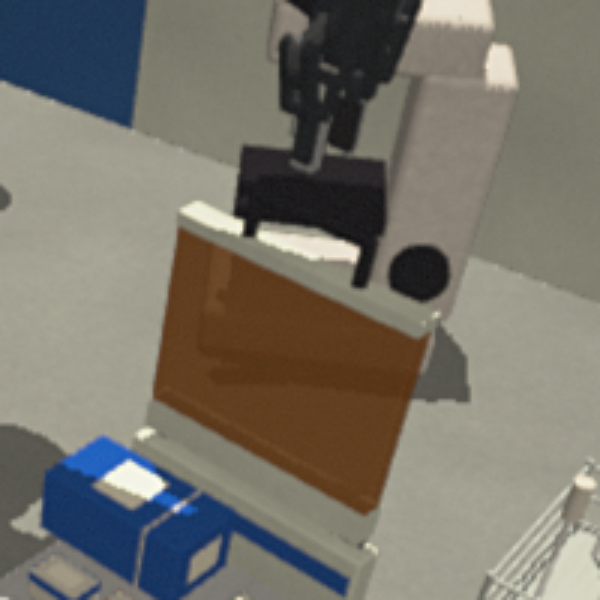

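The open fingers straddle the bar. The black block seen behind it is background; the top view shows only the bar there. Descend and pinch.

```bash
python3 -m pendant '-0.1 0 0 0.8 0;-0.1 0 0 0.8 0;-0.1 0 0 0.8 0;-0.1 0 0 0.7 0;-0.1 0 0 0 0'; python3 -m pendant '-1 0 0 0 0;-1 0 0 0 0;-1 0 0 0 0;-1 0 0 0 0;-1 0 0 0 0;-1 0 0 0 0' 50; python3 go.py
```

```text
clock: 48.45
ee_pos: [617.7, 192.2, 394.8]
eef_rot: [-3.141, -0.003, 3.047]
contact_force: [-0.5, 0.3, 0.1]
opening: 0.45
grasp_force: 0.0
clock: 49.05
ee_pos: [618.4, 192.6, 397.4]
eef_rot: [3.141, 0.002, 3.047]
contact_force: [-2.6, -1.3, 6.2]
opening: 0.117
grasp_force: 49.1
t49.0 tip bed [ -3. 128.] z324 yaw 174.6 F [-2.6 -1.3  6.2] open 0.12 grip 49.1
```

```bash
python3 -c "
import numpy as np
th=np.r_[np.arange(1.565,0.2,-0.05),np.arange(0.19,-0.01,-0.02)]
b=240*np.c_[-np.cos(th),np.sin(th)]/20
for t,d in zip(th[1:],np.diff(b,axis=0)): print('%.2f: -1 0 %.2f %.2f 0'%(t,d[0],-d[1]))"
```

```text
1.51: -1 0 -0.60 0.02 0
1.46: -1 0 -0.60 0.05 0
1.41: -1 0 -0.59 0.08 0
1.36: -1 0 -0.59 0.11 0
1.31: -1 0 -0.58 0.14 0
1.26: -1 0 -0.58 0.17 0
1.21: -1 0 -0.57 0.19 0
1.16: -1 0 -0.56 0.22 0
1.11: -1 0 -0.55 0.25 0
1.06: -1 0 -0.53 0.28 0
1.01: -1 0 -0.52 0.30 0
0.96: -1 0 -0.50 0.33 0
0.91: -1 0 -0.48 0.35 0
0.86: -1 0 -0.47 0.38 0
0.81: -1 0 -0.45 0.40 0
0.76: -1 0 -0.43 0.42 0
0.71: -1 0 -0.40 0.44 0
0.66: -1 0 -0.38 0.46 0
0.61: -1 0 -0.36 0.48 0
0.56: -1 0 -0.33 0.50 0
0.51: -1 0 -0.31 0.51 0
0.46: -1 0 -0.28 0.53 0
0.41: -1 0 -0.26 0.54 0
0.36: -1 0 -0.23 0.55 0
0.31: -1 0 -0.20 0.57 0
0.26: -1 0 -0.17 0.57 0
0.21: -1 0 -0.14 0.58 0
0.19: -1 0 -0.06 0.29 0
0.17: -1 0 -0.04 0.24 0
0.15: -1 0 -0.04 0.24 0
0.13: -1 0 -0.03 0.24 0
0.11: -1 0 -0.03 0.24 0
0.09: -1 0 -0.02 0.24 0
0.07: -1 0 -0.02 0.24 0
0.05: -1 0 -0.01 0.24 0
0.03: -1 0 -0.01 0.24 0
0.01: -1 0 -0.00 0.24 0
```

```bash
python3 -m pendant '-1 0 -0.6 0.02 0;-1 0 -0.6 0.05 0;-1 0 -0.59 0.08 0;-1 0 -0.59 0.11 0;-1 0 -0.58 0.14 0;-1 0 -0.58 0.17 0;-1 0 -0.57 0.19 0;-1 0 -0.56 0.22 0;-1 0 -0.55 0.25 0;-1 0 -0.53 0.28 0;-1 0 0 0 0' 50; python3 go.py
```

```text
clock: 50.15
ee_pos: [607.5, 76.7, 366.0]
eef_rot: [-3.14, 0.0, 3.045]
contact_force: [-2.4, -6.0, 3.1]
opening: 0.112
grasp_force: 53.7
t50.1 tip bed [-3. 12.] z293 yaw 174.5 F [-2.4 -6.   3.1] open 0.11 grip 53.7
```

```bash
python3 -m pendant '-1 0 -0.52 0.3 0;-1 0 -0.5 0.33 0;-1 0 -0.48 0.35 0;-1 0 -0.47 0.38 0;-1 0 -0.45 0.4 0;-1 0 -0.43 0.42 0;-1 0 -0.4 0.44 0;-1 0 -0.38 0.46 0;-1 0 -0.36 0.48 0;-1 0 -0.33 0.5 0;-1 0 -0.31 0.51 0;-1 0 -0.28 0.53 0;-1 0 0 0 0' 50; python3 go.py
```

```text
clock: 51.45
ee_pos: [598.3, -21.3, 262.8]
eef_rot: [-3.139, -0.001, 3.046]
contact_force: [-0.8, -7.5, 0.0]
opening: 0.114
grasp_force: 57.6
t51.5 tip bed [ -3. -87.] z190 yaw 174.5 F [-0.8 -7.5  0. ] open 0.11 grip 57.6
```

```bash
python3 -m pendant '-1 0 -0.26 0.54 0;-1 0 -0.23 0.55 0;-1 0 -0.2 0.57 0;-1 0 -0.17 0.57 0;-1 0 -0.14 0.5 0;-1 0 -0.06 0.3 0;-1 0 -0.04 0.24 0;-1 0 -0.04 0.24 0;-1 0 -0.03 0.24 0;-1 0 -0.03 0.24 0;-1 0 0 0 0' 50; python3 go.py
```

```text
clock: 52.55
ee_pos: [596.0, -45.9, 183.5]
eef_rot: [-3.137, -0.001, 3.046]
contact_force: [-2.3, -14.6, -1.6]
opening: 0.122
grasp_force: 60.3
t52.5 tip bed [  -3. -111.] z110 yaw 174.5 F [ -2.3 -14.6  -1.6] open 0.12 grip 60.3
```

```bash
python3 -m pendant '-1 0 -0.05 0.24 0;-1 0 -0.03 0.24 0;-1 0 0 0.24 0;-1 0 0 0.2 0;-1 0 0 0 0'; python3 go.py
```

```text
clock: 53.05
ee_pos: [595.8, -47.7, 165.0]
eef_rot: [-3.137, -0.001, 3.046]
contact_force: [-2.0, -15.8, -2.6]
opening: 0.119
grasp_force: 60.9
t53.0 tip bed [  -3. -113.] z92 yaw 174.5 F [ -2.  -15.8  -2.6] open 0.12 grip 60.9
```

```bash
python3 -m pendant '-1 0 0 0.15 0;-1 0 0 0.15 0;-1 0 0 0.1 0;-1 0 0 0.1 0;-1 0 0 0 0'; python3 -m pendant '-1 0 0 0.1 0;-1 0 0 0.1 0;-1 0 0 0 0'; python3 - <<'E'
from h import *
import go
p=shot("scene","cov.png"); w=cloud(p)
for d in cams.outline_of("cover",p)[:1]:
    q=w[d["region"]]; b=(q[:,:2]-go.C)@go.R; m=(abs(b[:,0])<112)&(b[:,1]>-85)&(b[:,1]<110)&(q[:,2]>80)&(q[:,2]<180)
    A=np.c_[b[m],np.ones(m.sum())]; print(d["conf"],m.sum(),np.linalg.lstsq(A,q[m,2],rcond=None)[0],np.median(q[m,2]))
a=cv2.imread('pics/cov.png')[80:320,250:550]; cv2.imwrite('pics/cov_c.png',cv2.resize(a,None,fx=2,fy=2))
E
```

```text
clock: 53.55
ee_pos: [595.8, -48.1, 155.4]
eef_rot: [-3.136, -0.001, 3.046]
contact_force: [-3.9, -17.6, 1.2]
opening: 0.117
grasp_force: 61.3
clock: 53.85
ee_pos: [595.8, -48.2, 151.3]
eef_rot: [-3.136, -0.001, 3.046]
contact_force: [-4.2, -19.0, -0.3]
opening: 0.118
grasp_force: 61.8
t53.9 tip bed [  -3. -114.] z78 yaw 174.5 F [ -4.2 -19.   -0.3] open 0.12 grip 61.8
0.82 4018 [-1.05943596e-02  1.29447479e-02  1.13117348e+02] 114.14272612910008
```

View pics/cov_c.png

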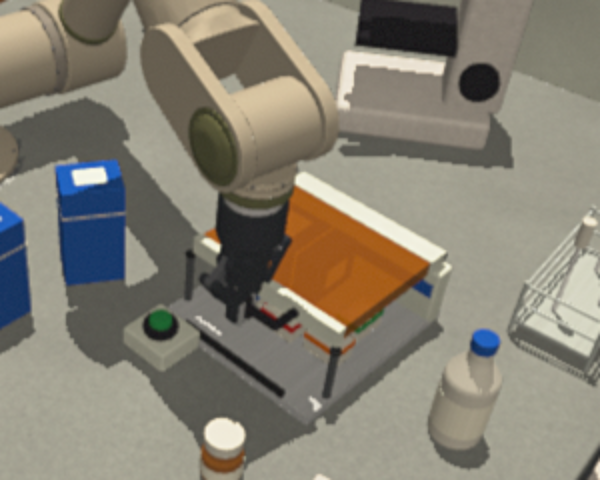

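The cover is nearly level (plane fit: top about 113 mm, slope 0.013). I'll release, rise, shut the fingers and press the bar down from above to seat it.

```bash
python3 -m pendant '-0.4 0 0 0 0;-0.4 0 0 0 0;-0.4 0 0 0 0;-0.4 0 0 0 0;-0.4 0 0 -0.3 0;-0.4 0 0 -0.6 0;-0.4 0 0 -1 0;-0.4 0 0 -1 0;-1 0 0 -0.5 0;-1 0 0.2 0 0;-1 0 0 0 0;-1 0 0 0 0;-1 0 0 0 0'; python3 go.py -3 -110 107
```

```text
clock: 55.25
ee_pos: [596.2, -41.0, 218.7]
eef_rot: [3.141, -0.002, 3.047]
contact_force: [0.3, 0.4, 0.1]
opening: -0.0
grasp_force: 0.0
t55.2 tip bed [  -3. -106.] z146 yaw 174.6 F [0.3 0.4 0.1] open -0.00 grip 0.0
now x 0.01 y -0.18 z 1.93 turn -0.00 world [596. -45.]
after turn x -0.01 y 0.18 z 1.93 turn -0.00 world [596. -45.]
```

```bash
python3 -m pendant '-1 0 -0.2 0.5 0;-1 0 0 0.5 0;-1 0 0 0.4 0;-1 0 0 0.2 0;-1 0 0 0.1 0;-1 0 0 0.1 0;-1 0 0 0.1 0;-1 0 0 0 0'; python3 go.py
```

```text
clock: 56.05
ee_pos: [596.1, -45.0, 181.6]
eef_rot: [-3.141, 0.0, 3.047]
contact_force: [0.1, -1.1, 0.1]
opening: 0.002
grasp_force: 0.0
t56.0 tip bed [  -3. -110.] z109 yaw 174.6 F [ 0.1 -1.1  0.1] open 0.00 grip 0.0
```

```bash
python3 -m pendant '-1 0 0 0.1 0;-1 0 0 0.1 0;-1 0 0 0.1 0;-1 0 0 0 0;-1 0 0 0 0'; python3 go.py
```

```text
clock: 56.55
ee_pos: [596.2, -45.1, 179.0]
eef_rot: [-3.14, 0.004, 3.047]
contact_force: [-9.7, 0.9, 24.9]
opening: -0.001
grasp_force: 12.7
t56.5 tip bed [  -2. -111.] z106 yaw 174.6 F [-9.7  0.9 24.9] open -0.00 grip 12.7
```

It resists with 25 N at tip z 106 mm (bar top nominal 107), so the cover is down on its posts. Now the button.

```bash
python3 -m pendant '-1 0 0 -0.5 0;-1 0 0 -1 0;-1 0 0 -1 0;-1 1 -0.5 0 0;-1 1 -0.5 0 0;-1 1 -0.5 0 0;-1 1 -0.5 0 0;-1 0 0 0 0' >/dev/null; python3 - <<'E'
from h import *
p=shot("top"); w=cloud(p)
m=(w[...,2]>42)&(w[...,2]<60)&(abs(w[...,0]-509)<25)&(abs(w[...,1]+82)<25)
px=p["pixels"].astype(int); m&=(px[...,1]>px[...,0]+25); q=w[m]; print(rect(q),q[:,2].mean(),len(q)) if m.sum()>5 else print(m.sum())
E
python3 go.py -86 -156 57
```

```text
0
t57.4 tip bed [ -83. -151.] z153 yaw 174.5 F [0.6 0.4 0.3] open 0.00 grip 0.0
now x 0.15 y -0.26 z 4.79 turn -0.01 world [509. -83.]
after turn x -0.15 y 0.26 z 4.79 turn -0.01 world [509. -83.]
```

```bash
python3 -m pendant '-1 0.15 -0.26 1 0;-1 0 0 1 0;-1 0 0 1 0;-1 0 0 1 0;-1 0 0 0.6 0;-1 0 0 0.2 0;-1 0 0 0.2 0;-1 0 0 0.1 0;-1 0 0 0.1 0;-1 0 0 0 0'; python3 go.py
```

```text
clock: 58.4
ee_pos: [509.5, -82.2, 121.9]
eef_rot: [-3.141, 0.001, 3.047]
contact_force: [2.0, 1.6, 1.6]
opening: 0.0
grasp_force: 1.1
t58.4 tip bed [ -85. -156.] z49 yaw 174.6 F [2.  1.6 1.6] open 0.00 grip 1.1
```

Contact at z 49. Press until there is a hard stop.

```bash
python3 -m pendant '-1 0 0 0.1 0;-1 0 0 0.1 0;-1 0 0 0.1 0;-1 0 0 0 0';  python3 -m pendant '-1 0 0 0.1 0;-1 0 0 0 0'
```

```text
clock: 58.8
ee_pos: [509.6, -82.2, 118.1]
eef_rot: [-3.141, 0.003, 3.047]
contact_force: [-5.2, 4.9, 28.6]
opening: 0.002
grasp_force: 14.6
clock: 59.0
ee_pos: [509.6, -82.1, 117.7]
eef_rot: [-3.14, 0.004, 3.048]
contact_force: [-11.1, 4.8, 46.4]
opening: -0.001
grasp_force: 23.7
```

Hard stop reached. Withdraw and take a final look.

```bash
python3 -m pendant '-1 0 0 -0.5 0;-1 0 0 -1 0;-1 0 0 -1 0;-1 0 0 -1 0;-1 0 0 -1 0;-1 0 0 -1 0;-1 0 0 -1 0;-1 0 -1 0 0;-1 0 -1 0 0;-1 0 -1 0 0;-1 0 -1 0 0;-1 0 -1 0 0;-1 0 -1 0 0;-1 0 0 0 0'; python3 - <<'E'
from h import *
import go
p=shot("top"); w=cloud(p)
for d in cams.outline_of("cover",p)[:1]:
    q=w[d["region"]]; b=(q[:,:2]-go.C)@go.R; m=(abs(b[:,0])<105)&(b[:,1]>-70)&(b[:,1]<95)&(q[:,2]>90)&(q[:,2]<140)
    print(m.sum(),np.linalg.lstsq(np.c_[b[m],np.ones(m.sum())],q[m,2],rcond=None)[0])
for t in("start","jar","cup","dish"):
    for d in cams.outline_of(t,p)[:1]: print(t,d["conf"],np.nanmedian(w[d["region"]],0).round())
p=shot("scene","fin.png"); a=cv2.imread('pics/fin.png')[90:330,250:550]; cv2.imwrite('pics/fin_c.png',cv2.resize(a,None,fx=2.2,fy=2.2))
E
```

```text
clock: 60.4
ee_pos: [497.4, -203.5, 243.0]
eef_rot: [-3.141, -0.001, 3.045]
contact_force: [0.5, 0.3, 0.2]
opening: 0.005
grasp_force: 0.0
t60.4 tip bed [ -86. -278.] z170 yaw 174.5 F [0.5 0.3 0.2] open 0.01 grip 0.0
6291 [7.65740986e-04 4.78410227e-04 1.12745886e+02]
jar 0.9 [ 677. -181.   65.]
cup 0.73 [597.  61. 112.]
dish 0.93 [ 309. -354.   14.]
```

View pics/fin_c.png

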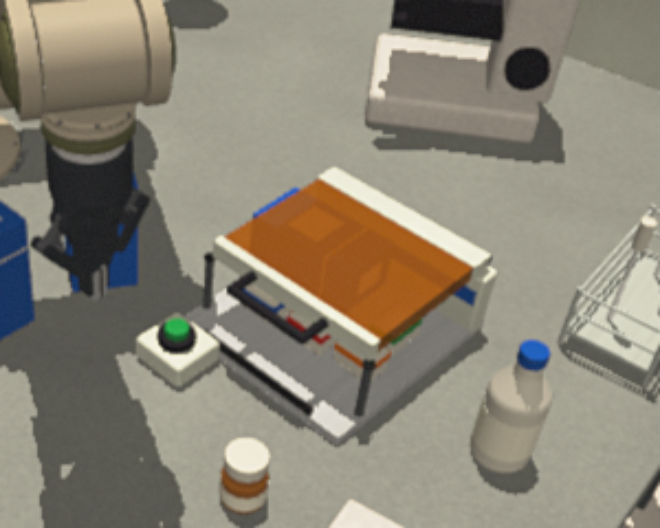

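The cover is level (slope 0.0005), the button is out, the boxes and case are under the cover, and the arm is clear.

```bash
python3 -c "
from bench import workorder; print(workorder.job_done())"
```

```text
the job is handed in; nothing more can be done
None
```

The job is handed in at about 60 s on the robot's clock, with no verdict returned: case flat on the bed, all four boxes on the bed, cover level on its posts, start button pressed to its hard stop and out again. The jar and dish are where they were; the cup was not picked out in the last picture, but the arm never went near it.

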